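# Lock the strainer's quarter-turn cap

## Robot

A 6-joint arm with a two-finger parallel gripper is mounted at the origin on the work surface. World frame = base frame: x ahead of the robot, y to its left, z up, the work surface at z = 0. Lengths are in m, angles in rad, forces in N, time in s.
With the tool pointing down it reaches from about 0.3 to 0.775 m from the base axis. Payload 14.6 kg.
Tool frame: the origin (TCP) lies midway between the tips of the shut fingers; the grasp point (between the pads) lies 19 mm behind it (ctrl.grip_depth is the distance from the TCP to the grasp point, in m); z points along the fingers, x is the direction in which the jaws open and shut, and the axes are right-handed (so a half turn about z gives the same grasp; the last joint's range is limited). The gripper opens to 94 mm and grips with 3 to 60 N. Pads are 16 mm wide; open, the fingers measure 119 mm over their backs; the gripper's body (75 mm by 177 mm) begins 78 mm behind the grasp point.
Start: joints at [1.259, 0.3, 1.521, -0, 1.321, -0.067], TCP at [0.133, 0.534, 0.205] pointing down, gripper open.
Joint ranges: [-3.03, 3.03], [-0.79, 2.21], [0.23, 2.52], [-1.04, 4.18], [0, 3.07], [-2.55, 2.55]. Speed limits (rad/s): [2.22, 2.22, 2.57, 3.14, 3.14, 3.14].

## Interface

Orientations are given as [roll, pitch, yaw] about the fixed x, y, z axes, in that order (R = Rz(yaw) Ry(pitch) Rx(roll)).
In Python, from station import ctrl gives the robot as it stands.
- The arm moves only by the tool play_rows, never from a script. Its argument "steps" is a list that holds one entry, the list of rows, each a list of 7 numbers: the shift along the tool's x, y, z in cm, then the turn, a rotation vector about the tool's x, y, z in rad, then the opening, from 0 (shut) to 1 (fully open). In form: [[[x, y, z, ax, ay, az, hand], ...]]. A call has 1 to 20 rows; each row is the pose to reach, as a shift and turn from the pose measured when the call began, along the tool's axes at that moment; what a row does not reach only later rows make up. A row lasts 1/12 s, in which the tool goes at most 41.7 mm and 7.16 degrees, less where a joint would pass 70% of its speed; a pose out of reach is approached as far as the arm can. A call with a gripper value outside its range is refused whole. The fingers move at their own pace and stop on an object; "force" is the grip in N (left out, the last holds). Time passes only in rows, so rows that repeat a pose let the fingers close. It gives the time, the measured TCP pose, the force and the opening at its end, in the units of the state.
- ctrl.get_obs(): the state, without advancing time (a new reading comes with each control period).
- ctrl.camera(name): name is "side" or "top"; returns a dict with "frame" (384x512x3 uint8, blue, green, red), "fovy" (degrees; the focal length in pixels is half the picture's height over the tangent of half this angle, whatever the lens; pixels are square), "cx", "cy" (the principal point, pixels), "D" ([k1, k2, p1, p2, k3] as OpenCV has them; the pictures are not rectified), "world_to_cam" (4x4, takes a point from world to camera coordinates). Camera axes: x right, y up, looking along -z (the intrinsics and any distortion apply to the point x, -y, -z); pixel columns grow to the right and rows downward; lengths in m; the calibration is good to about 2 mm. A picture is of the moment at which its call begins. There is no depth.
- ctrl.hand_in(): hands the job in, once; it reports no verdict.
The state is a dict: "time_s": time; "qpos": joint angles; "joint_vel": joint speeds; "tau": joint torques, N m; "ee_pos": TCP position; "eef_rot": TCP orientation; "force": force on the tool from outside, world axes, zero at the start; "moment": the same for the moment, N m; "grip_width": finger opening in m.
Only numpy, scipy, OpenCV 4.12 (cv2) and the standard library are available. Lean on these libraries where they do the work, as an engineer would, in place of code of your own. Each camera call takes 0.05 s, during which the arm holds its last target. There are 200 camera calls.

## Task

Close the strainer housing: pick up the cap with the two lugs, lower its lugs through the slots of the collar, and turn it clockwise about a quarter turn until it drops into its locked detent, press it fully home against its stiff seal, and let go. Do it gently by feel - never lean hard on the cap or force it against a stop, the lugs would crack - and leave the smaller cap and the other things on the bench where they are.

Things in the scene. Friction and masses are not known exactly. Their poses are not given: they have to be found in the camera images.
- cap: The bayonet cap, black plastic with a grey bar, 0.22-0.37 kg, loose on the bench, upright. Origin: centre of underside; z up; x along its bar. Spigot 56 mm across, z 0-44 mm, lower edge tapered 3 mm over 10 mm; two lugs on the +x and -x sides, z 0-7, 10 mm wide, out to 37 mm from the axis; disc 84 mm across, z 44-51. A half turn changes nothing. The smaller cap (60 mm disc, no lugs) does not belong.
- cap_grip (a point): Middle of the cap's bar grip, on the cap's axis, 63 mm above its underside. The bar is 60 mm long (along x), 12 mm thick, and stands on the disc from 51 to 75 mm above the underside.
- port: Grey strainer housing, fixed: box 150 x 150 x 56 mm with pipe stubs on two sides and a round bare-metal collar 104 mm across on top. Origin: centre of its underside, on the collar's axis; z up; collar top at z = 112 mm. Heights of the cap's origin above this: lugs on the ledge 76 mm, on the crest 77.5, dropped into the detent onto the stiff seal 73.5, pressed fully home on the pocket floor 70.
- port_mouth (a point): Centre of the collar's mouth, at its top; axes as the housing's. The flange here is 24 mm thick, with a hole 57.6 mm across and two opposite slots for the lugs, 15 mm wide, out to 39.5 mm from the axis, along the line at 45 degrees from the housing's +x towards its +y. Under it the lugs have 5 mm of play upward on the ledge, 3.5 mm on the crest; a rigid stop lies some 25 degrees anticlockwise.
- port_ring (a point): Centre of the hidden ring under the flange. Clockwise from the slots: ledge, a 1.5 mm ramp 55 to 22 degrees before the pockets, a sharp crest, then the pockets (the detent), 7 mm wider than the lugs, 78 to 102 degrees from the slots, different each time. Free to slide, the cap drops onto the seal and stops (forced, it jumps out); held up, it rides past. A push of 7 N moves the seal down (it stays down). Turning: under 0.3 Nm.
- plain_cap: The other cap, to be left alone: black plastic, grey bar, 60 mm disc, 40 mm spigot without lugs, 63 mm tall, bar grip 46 mm long and 12 mm thick along its x. Origin: centre of its underside.
- coupling: Bystander: black pipe sleeve, 60 mm in diameter, 55 mm tall, upright. Origin: centre of its underside.
- tee: Bystander: grey pipe tee lying flat, 90 x 70 x 46 mm. Origin: under the junction.
- wrench: Bystander: steel wrench, 190 mm long, lying on the bench along its x. Origin on its underside.
- screwdriver: Bystander: screwdriver, 200 mm long, lying on the bench along its x. Origin on its underside.
- paste_jar: Bystander: small jar, 64 mm in diameter, 75 mm tall. Origin: centre of its underside.
- reducer: Bystander: black pipe ring, 48 mm in diameter, 30 mm tall. Origin: centre of its underside.
- gasket_puck: Bystander: black rubber disc, 56 mm in diameter, 12 mm thick. Origin: centre of its underside.
There are look-alikes about, which are no part of the job. What is shaped like the cap but red is not meant.

How it is judged:
By the outcome, as a careful person would: the job done as asked, in the order asked, and still so for the second after the job is handed in, with the robot touching nothing.
It also fails if it takes over 72 s, if anything falls off the work surface, if the arm or the gripper's body presses on something with over 40 N, if the wrist force passes 120 N, or if a joint passes its speed limit or range.

## Working session

There is one attempt and no reset: what is moved stays moved. The work goes in short steps, Python scripts to look and compute and a tool call to move; the robot and the scene stay as the last step left them, time stands still between calls to the robot, and variables do not carry over. Pictures are saved under pics/ and viewed, about 8 in all and at most 12, crops included, and the job is handed in when it is done.

Besides the shell and the picture viewer there is one more tool, called after ">>>" as name(argument=value, ...) on one line, values as JSON. play_rows: Moves the arm, as the interface text tells. Its arguments: {"type":"object","properties":{"steps":{"type":"array"},"force":{"type":"number"}},"required":["steps"]}

```bash
mkdir -p pics
cat > h.py <<'E'
import numpy as np, cv2
from station import ctrl
def cam(n):
    c=ctrl.camera(n); h=c["frame"].shape[0]; f=h/2/np.tan(np.radians(c["fovy"])/2)
    c["K"]=np.array([[f,0,c["cx"]],[0,f,c["cy"]],[0,0,1.]]); c["D"]=np.array(c["D"],float); c["M"]=np.diag([1,-1,-1,1.])@np.array(c["world_to_cam"]); return c
def px2w(c,uv,z):
    p=cv2.undistortPoints(np.array(uv,float).reshape(-1,1,2),c["K"],c["D"])[:,0]
    R=c["M"][:3,:3];t=c["M"][:3,3];o=-R.T@t
    d=np.c_[p,np.ones(len(p))]@R
    return o+d*((np.broadcast_to(z,len(p))-o[2])/d[:,2])[:,None]
def w2px(c,P):
    return cv2.projectPoints(np.array(P,float).reshape(-1,1,3),cv2.Rodrigues(c["M"][:3,:3])[0],c["M"][:3,3],c["K"],c["D"])[0][:,0]
E
python3 - <<'E'
from h import *
for n in("top","side"):
    c=cam(n); print(n,c["K"][0,0],c["D"],c["M"].round(3).tolist())
    cv2.imwrite(f"pics/{n}0.png",cv2.resize(c["frame"],(800,600),interpolation=cv2.INTER_CUBIC))
print(ctrl.get_obs())
E
```

```text
top 380.71044971169454 [-0.06441246  0.          0.          0.          0.        ] [[0.005, -1.0, 0.01, -0.015], [-0.995, -0.006, -0.098, 0.532], [0.098, -0.01, -0.995, 0.982], [0.0, 0.0, 0.0, 1.0]]
side 464.4134500393911 [-0.16432624  0.          0.          0.          0.        ] [[0.98, -0.2, -0.005, -0.541], [-0.158, -0.76, -0.631, 0.133], [0.123, 0.619, -0.776, 1.149], [0.0, 0.0, 0.0, 1.0]]
{'time_s': 0.1, 'qpos': array([ 1.25937443e+00,  3.00427210e-01,  1.52151158e+00, -7.48467406e-06,
        1.32070715e+00, -6.66228971e-02]), 'joint_vel': array([-1.48613867e-04, -1.43156342e-04, -1.51780799e-03,  1.00804395e-05,
       -8.23773334e-04,  1.85561396e-03]), 'tau': array([ 2.34990846e-03, -5.32638574e+01, -3.53289521e+01,  7.10352184e-02,
        2.34638614e-02, -8.40316216e-05]), 'ee_pos': array([0.13324344, 0.53337362, 0.20493981]), 'eef_rot': array([-3.14152977e+00,  1.05143120e-03,  1.32599922e+00]), 'force': array([ 0.30096019, -0.35834677,  0.29162183]), 'moment': array([-0.06313573, -0.07093344,  0.02368466]), 'grip_width': 0.09400454059860537}
```

View pics/top0.png

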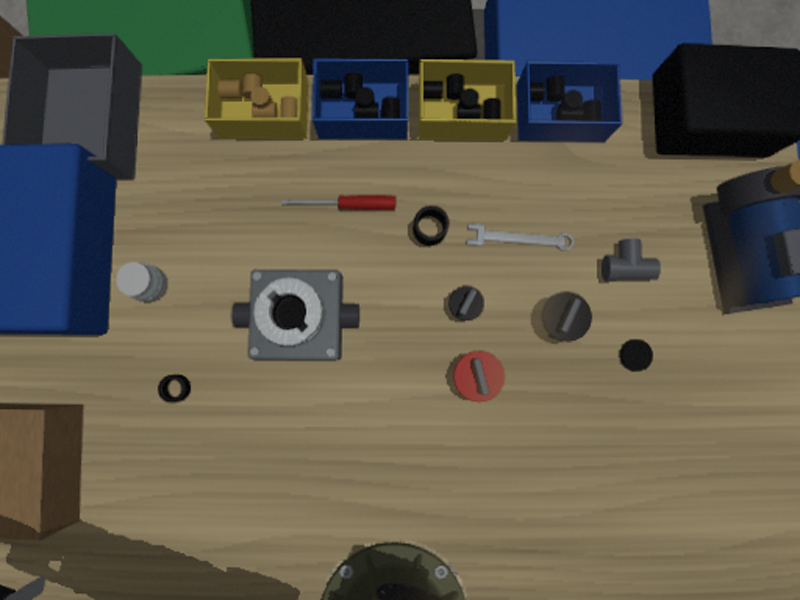

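View pics/side0.png

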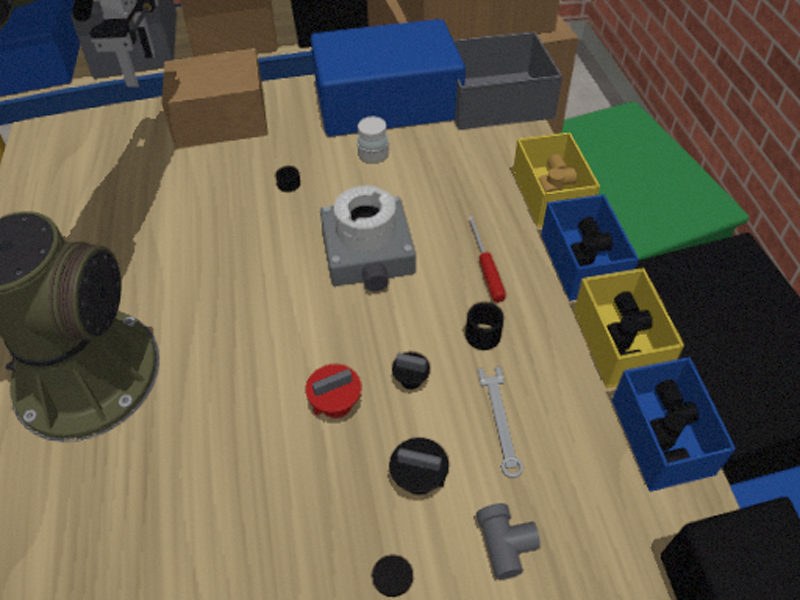

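Top view: the black lugged cap is at about (567,316) and its bar runs up and to the right. The port collar is at (288,312) with slots on a diagonal, and the red look-alike is at (479,376). Next I'll enlarge the cap and port.

Run:
```python
from h import *
T=cam("top");S=cam("side")
def crop(c,u,v,w=64,s=6.25):
    u0=int(u-w/2);v0=int(v-w*3/8); print(u0,v0)
    return cv2.resize(c["frame"][v0:v0+w*3//4,u0:u0+w],(400,300),interpolation=cv2.INTER_CUBIC)
k=.64
im=np.vstack([np.hstack([crop(T,567*k,316*k),crop(T,290*k,312*k)]),np.hstack([crop(S,419*k,465*k),crop(S,366*k,212*k)])])
im=np.clip(im.astype(float)*1.5,0,255).astype(np.uint8)
cv2.imwrite("pics/c1.png",im)
```

```text
330 178
153 175
236 273
202 111
```

View pics/c1.png

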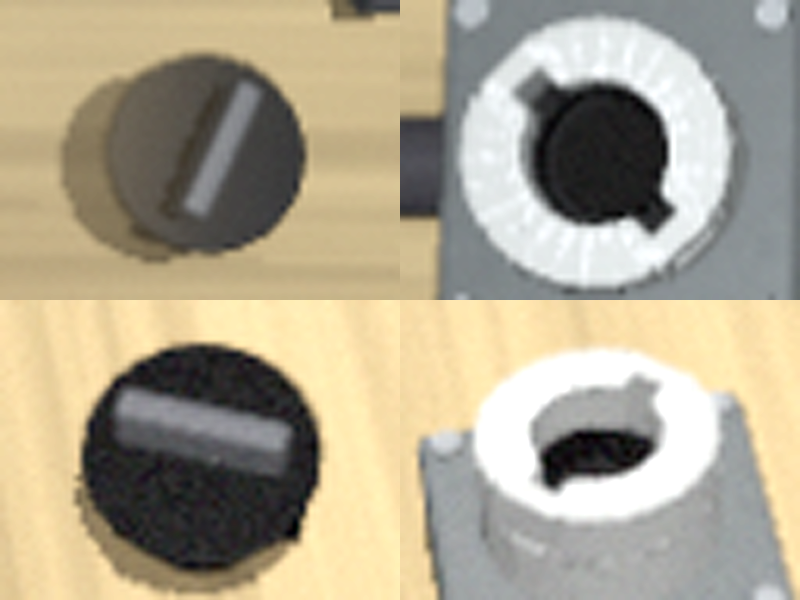

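The crop confirms the geometry. In the top view the bar ends are at (249,86) and (196,213), with the disc over x 107–305, y 53–253. The collar spans x 459–730, y 15–288, with slot tips near (527,82) and (665,220).

Run:
```python
from h import *
from scipy.optimize import least_squares
T=cam("top");S=cam("side")
def P(q,o,off): return (np.array(q,float)-off+.5)/6.25-.5+np.array(o)
ct,pt,cs,ps=[(330,178),(153,175),(236,273),(202,111)]
th=np.linspace(0,2*np.pi,180)
def ext(c,xy,z,r):
    q=w2px(c,np.c_[xy[0]+r*np.cos(th),xy[1]+r*np.sin(th),0*th+z]); return np.r_[q.min(0),q.max(0)]
def fit(views,z,r):
    for v in (*[[a] for a in views],views):
        f=lambda x:np.concatenate([ext(c,x,z,r)-e for c,e in v])
        s=least_squares(f,[.4,0]); print(s.x.round(4),s.fun.round(2))
def E(x0,y0,x1,y1,o,off): return np.r_[P([x0,y0],o,off),P([x1,y1],o,off)]
print("cap disc");fit([(T,E(107,53,305,253,ct,[0,0])),(S,E(82,343,321,572,cs,[0,300]))],.051,.042)
print("collar");fit([(T,E(459,15,731,288,pt,[400,0])),(S,E(474,348,719,522,ps,[400,300]))],.112,.052)
b=px2w(T,[P(q,ct,[0,0]) for q in[(249,86),(196,213)]],.075);print("barT",b.round(4),b.mean(0),np.degrees(np.arctan2(*(b[0]-b[1])[[1,0]])))
b=px2w(S,[P(q,cs,[0,300]) for q in[(119,399),(292,435)]],.075);print("barS",b.round(4),b.mean(0),np.degrees(np.arctan2(*(b[0]-b[1])[[1,0]])))
b=px2w(T,[P(q,pt,[400,0]) for q in[(527,82),(665,221)]],.112);print("slotT",b.round(4),b.mean(0),np.degrees(np.arctan2(*(b[0]-b[1])[[1,0]])),np.linalg.norm(b[0]-b[1]))
b=px2w(S,[P(q,ps,[400,300]) for q in[(650,382),(543,487)]],.112);print("slotS",b.round(4),b.mean(0),np.degrees(np.arctan2(*(b[0]-b[1])[[1,0]])))
```

```text
cap disc
[ 0.5047 -0.2856] [-0.12 -0.13  0.13  0.13]
[ 0.5038 -0.2887] [-0.34  0.61  0.33 -0.58]
[ 0.5042 -0.2873] [ 0.53  0.05  0.77  0.31 -0.27  0.03  0.37 -1.22]
collar
[0.5059 0.1665] [ 0.34  0.43 -0.33 -0.42]
[0.5053 0.1658] [-0.01  0.19  0.01 -0.17]
[0.5056 0.1663] [ 0.41  0.52 -0.26 -0.32  0.08  0.06  0.09 -0.32]
barT [[ 0.5302 -0.2969  0.075 ]
 [ 0.4784 -0.2739  0.075 ]] [ 0.50427944 -0.28539448  0.075     ] -23.91100312162724
barS [[ 0.4782 -0.2736  0.075 ]
 [ 0.5328 -0.2988  0.075 ]] [ 0.50548628 -0.28620726  0.075     ] 155.2847638107522
slotT [[0.5325 0.1936 0.112 ]
 [0.4789 0.1387 0.112 ]] [0.50568368 0.16614256 0.112     ] 45.62434981492751 0.07672389221458532
slotS [[0.5329 0.1919 0.112 ]
 [0.4783 0.1385 0.112 ]] [0.50559252 0.16515811 0.112     ] 44.39335978021974
```

```bash
cat >> h.py <<'E'
from scipy.spatial.transform import Rotation as Ro
def to(x,y,z,yawdeg):
    o=ctrl.get_obs(); R=Ro.from_euler("xyz",o["eef_rot"]); G=Ro.from_euler("xyz",[np.pi,0,np.radians(yawdeg)])
    print("shift cm",(R.inv().apply(np.array([x,y,z])-o["ee_pos"])*100).round(2),"turn",(R.inv()*G).as_rotvec().round(4),
     "F",o["force"].round(2),"M",o["moment"].round(3),"w",round(o["grip_width"],4),"t",o["time_s"])
E
python3 - <<'E'
from h import *
to(.5045,-.286,.16,65.7)
E
```

```text
shift cm [-70.51  55.88   4.55] turn [0.     0.0004 0.1793] F [-0.88  0.12  0.24] M [0.035 0.008 0.001] w 0.0938 t 0.3
```

>>> play_rows(steps=[[[-17,14,0,0,0,0.05,0.5],[-34,28,0,0,0,0.1,0.5],[-34,28,0,0,0,0.1,0.5],[-34,28,0,0,0,0.1,0.5],[-50,40,0,0,0,0.15,0.5],[-70.5,55.9,0,0,0,0.179,0.5],[-70.5,55.9,0,0,0,0.179,0.5],[-70.5,55.9,0,0,0,0.179,0.5],[-70.5,55.9,0,0,0,0.179,0.5],[-70.5,55.9,0,0,0,0.179,0.5],[-70.5,55.9,0,0,0,0.179,0.5],[-70.5,55.9,0,0,0,0.179,0.5],[-70.5,55.9,0,0,0,0.179,0.5],[-70.5,55.9,0,0,0,0.179,0.5],[-70.5,55.9,0,0,0,0.179,0.5],[-70.5,55.9,0,0,0,0.179,0.5],[-70.5,55.9,0,0,0,0.179,0.5],[-70.5,55.9,0,0,0,0.179,0.5],[-70.5,55.9,0,0,0,0.179,0.5],[-70.5,55.9,0,0,0,0.179,0.5]]])

```text
time_s: 1.97
ee_pos: [0.4779, -0.2275, 0.2054]
eef_rot: [3.141, 0.0, 1.147]
force: [0.8, -0.0, -0.1]
grip_width: 0.0466
```

Run:
```python
from h import *
to(.5045,-.286,.12,65.7)
```

```text
shift cm [-4.23  4.83  8.54] turn [ 0.0001  0.0003 -0.0001] F [ 0.82 -0.03 -0.05] M [ 0.004 -0.016 -0.007] w 0.0466 t 1.9667
```

>>> play_rows(steps=[[[-3,3.4,4,0,0,0,0.5],[-4.23,4.83,7,0,0,0,0.5],[-4.23,4.83,8.5,0,0,0,0.5],[-4.23,4.83,8.5,0,0,0,0.5],[-4.23,4.83,8.5,0,0,0,0.5],[-4.23,4.83,8.5,0,0,0,0.5]]])

```text
time_s: 2.47
ee_pos: [0.505, -0.2856, 0.1223]
eef_rot: [3.14, 0.001, 1.147]
force: [0.2, 0.7, 0.2]
grip_width: 0.0469
```

Run:
```python
from h import *
to(.5045,-.286,.0555,65.7)
T=cam("top");S=cam("side")
c=T["frame"][160:256,300:428];d=S["frame"][228:324,204:332]
im=np.hstack([cv2.resize(a,(400,300),interpolation=cv2.INTER_CUBIC) for a in(c,d)])
cv2.imwrite("pics/c2.png",np.clip(im*1.5,0,255).astype(np.uint8))
```

```text
shift cm [-0.06 -0.04  6.68] turn [0.002  0.0006 0.0004] F [0.23 0.67 0.22] M [0.028 0.03  0.021] w 0.0469 t 2.4667
```

View pics/c2.png

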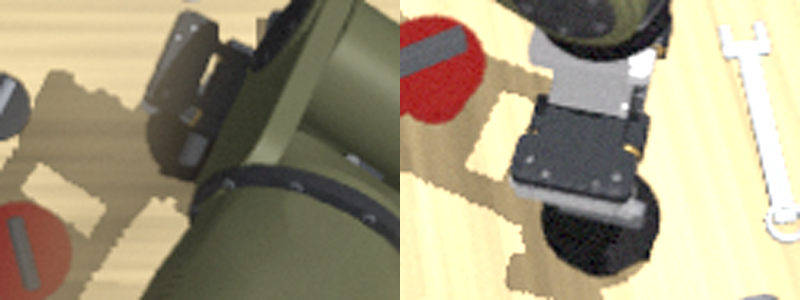

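The gripper hangs over the cap, with its jaws opening across the bar and clear of the neighbours. I'll descend to a tip height of 0.0555 and close.

>>> play_rows(steps=[[[-0.06,-0.04,2.5,0.002,0,0,0.5],[-0.06,-0.04,4.5,0.002,0,0,0.5],[-0.06,-0.04,5.8,0.002,0,0,0.5],[-0.06,-0.04,6.3,0.002,0,0,0.5],[-0.06,-0.04,6.65,0.002,0,0,0.5],[-0.06,-0.04,6.65,0.002,0,0,0.5],[-0.06,-0.04,6.65,0.002,0,0,0.5],[-0.06,-0.04,6.65,0.002,0,0,0.5],[-0.06,-0.04,6.65,0.002,0,0,0.1],[-0.06,-0.04,6.65,0.002,0,0,0],[-0.06,-0.04,6.65,0.002,0,0,0],[-0.06,-0.04,6.65,0.002,0,0,0],[-0.06,-0.04,6.65,0.002,0,0,0],[-0.06,-0.04,6.65,0.002,0,0,0],[-0.06,-0.04,6.65,0.002,0,0,0]]], force=35)

```text
time_s: 3.82
ee_pos: [0.5047, -0.2861, 0.0562]
eef_rot: [3.14, 0.001, 1.147]
force: [-0.2, -0.1, -0.6]
grip_width: 0.012
```

Run:
```python
from h import *
to(.5045,-.286,.20,65.7)
```

```text
shift cm [-1.000e-02 -1.000e-02 -1.438e+01] turn [0.0012 0.0008 0.0008] F [-0.15 -0.15 -0.59] M [-0.099 -0.039  0.037] w 0.012 t 3.8167
```

>>> play_rows(steps=[[[0,0,-1,0,0,0,0],[0,0,-3,0,0,0,0],[0,0,-6,0,0,0,0],[0,0,-9,0,0,0,0],[0,0,-12,0,0,0,0],[0,0,-15,0,0,0,0],[0,0,-16.4,0,0,0,0],[0,0,-16.4,0,0,0,0],[0,0,-16.4,0,0,0,0],[0,0,-16.4,0,0,0,0],[0,0,-16.4,0,0,0,0]]])

```text
time_s: 4.73
ee_pos: [0.5041, -0.2856, 0.2185]
eef_rot: [-3.14, 0.0, 1.147]
force: [-0.7, -0.2, -2.0]
grip_width: 0.0118
```

Run:
```python
from h import *
to(.5057,.166,.22,135)
```

```text
shift cm [ 41.24 -18.41  -0.14] turn [-1.6000e-03 -6.0000e-04 -1.2088e+00] F [-0.7  -0.2  -1.98] M [-0.013  0.009 -0.01 ] w 0.0118 t 4.7333
```

>>> play_rows(steps=[[[2,-0.9,0,0,0,-0.06,0],[5,-2.2,0,0,0,-0.15,0],[8,-3.6,0,0,0,-0.24,0],[11,-4.9,0,0,0,-0.33,0],[14,-6.25,0,0,0,-0.42,0],[17,-7.6,0,0,0,-0.5,0],[20,-8.9,0,0,0,-0.59,0],[23,-10.3,0,0,0,-0.68,0],[26,-11.6,0,0,0,-0.77,0],[29,-13,0,0,0,-0.86,0],[32,-14.3,0,0,0,-0.95,0],[35,-15.6,0,0,0,-1.04,0],[38,-17,0,0,0,-1.13,0],[40.5,-18,0,0,0,-1.19,0],[41.24,-18.4,0,0,0,-1.209,0],[41.24,-18.4,0,0,0,-1.209,0],[41.24,-18.4,0,0,0,-1.209,0],[41.24,-18.4,0,0,0,-1.209,0],[41.24,-18.4,0,0,0,-1.209,0],[41.24,-18.4,0,0,0,-1.209,0]]])

```text
time_s: 6.4
ee_pos: [0.5059, 0.165, 0.2187]
eef_rot: [-3.141, -0.001, 2.354]
force: [0.0, 0.4, -2.4]
grip_width: 0.0121
```

Run:
```python
from h import *
to(.5057,.166,.172,135)
T=cam("top");S=cam("side")
c=T["frame"][150:246,120:248];d=S["frame"][80:176,170:298]
im=np.hstack([cv2.resize(a,(400,300),interpolation=cv2.INTER_CUBIC) for a in(c,d)])
cv2.imwrite("pics/c3.png",np.clip(im*1.5,0,255).astype(np.uint8))
```

```text
shift cm [0.08 0.06 4.67] turn [-0.001  -0.0012 -0.0017] F [ 0.02  0.39 -2.4 ] M [ 0.086  0.032 -0.001] w 0.0121 t 6.4
```

View pics/c3.png

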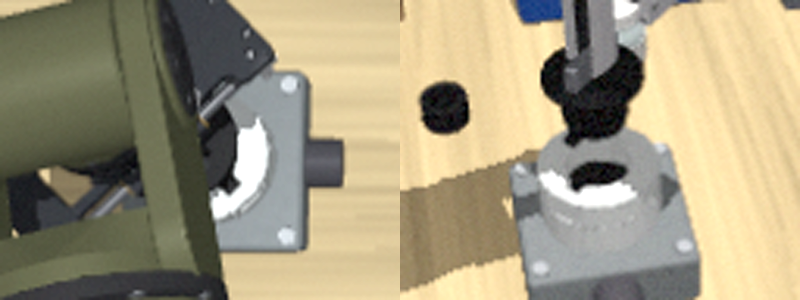

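The cap is over the collar with its lugs lined up with the slots. Next I'll lower it by feel.

>>> play_rows(steps=[[[0.08,0.06,1.5,0,0,-0.002,0],[0.08,0.06,3,0,0,-0.002,0],[0.08,0.06,4.2,0,0,-0.002,0],[0.08,0.06,4.6,0,0,-0.002,0],[0.08,0.06,4.7,0,0,-0.002,0],[0.08,0.06,4.8,0,0,-0.002,0],[0.08,0.06,4.9,0,0,-0.002,0],[0.08,0.06,5.0,0,0,-0.002,0],[0.08,0.06,5.1,0,0,-0.002,0],[0.08,0.06,5.2,0,0,-0.002,0],[0.08,0.06,5.3,0,0,-0.002,0],[0.08,0.06,5.3,0,0,-0.002,0]]])

```text
time_s: 7.5
ee_pos: [0.5056, 0.1663, 0.1656]
eef_rot: [-3.141, -0.001, 2.357]
force: [0.1, 0.9, -2.1]
grip_width: 0.0115
```

Run:
```python
from h import *
to(.5057,.166,.160,135)
```

```text
shift cm [-0.03 -0.02  0.56] turn [-0.001  -0.0013  0.001 ] F [ 0.06  0.86 -2.09] M [0.07  0.035 0.02 ] w 0.0115 t 7.5
```

>>> play_rows(steps=[[[0,0,0.1,0,0,0,0],[0,0,0.2,0,0,0,0],[0,0,0.3,0,0,0,0],[0,0,0.4,0,0,0,0],[0,0,0.5,0,0,0,0],[0,0,0.6,0,0,0,0],[0,0,0.6,0,0,0,0]]])

```text
time_s: 8.08
ee_pos: [0.5055, 0.1663, 0.1593]
eef_rot: [-3.14, -0.001, 2.357]
force: [0.2, 0.4, -2.7]
grip_width: 0.012
```

Run:
```python
from h import *
to(.5057,.166,.150,135)
```

```text
shift cm [-0.03 -0.01  0.93] turn [-0.0013 -0.0015  0.001 ] F [ 0.15  0.4  -2.7 ] M [ 0.039  0.031 -0.009] w 0.012 t 8.0833
```

>>> play_rows(steps=[[[0,0,0.1,0,0,0,0],[0,0,0.2,0,0,0,0],[0,0,0.3,0,0,0,0],[0,0,0.4,0,0,0,0],[0,0,0.5,0,0,0,0],[0,0,0.5,0,0,0,0]]])

```text
time_s: 8.58
ee_pos: [0.5054, 0.1663, 0.1541]
eef_rot: [-3.14, -0.002, 2.357]
force: [-0.7, -0.7, -2.0]
grip_width: 0.0118
```

Run:
```python
from h import *
to(.5057,.166,.150,135)
```

```text
shift cm [-0.04  0.    0.41] turn [-0.0015 -0.0016  0.0009] F [-0.75 -0.7  -1.99] M [ 0.066 -0.014  0.063] w 0.0118 t 8.5833
```

>>> play_rows(steps=[[[0,0,0.1,0,0,0,0],[0,0,0.2,0,0,0,0],[0,0,0.3,0,0,0,0],[0,0,0.4,0,0,0,0],[0,0,0.5,0,0,0,0],[0,0,0.6,0,0,0,0],[0,0,0.7,0,0,0,0],[0,0,0.8,0,0,0,0],[0,0,0.9,0,0,0,0],[0,0,1,0,0,0,0],[0,0,1,0,0,0,0]]])

```text
time_s: 9.5
ee_pos: [0.5053, 0.1663, 0.1439]
eef_rot: [-3.14, -0.002, 2.357]
force: [-0.1, -0.4, -2.1]
grip_width: 0.0119
```

Run:
```python
from h import *
to(.5057,.166,.1322,135)
```

```text
shift cm [-0.05  0.01  1.17] turn [-0.0018 -0.0018  0.001 ] F [-0.1  -0.4  -2.12] M [0.074 0.07  0.008] w 0.0119 t 9.5
```

>>> play_rows(steps=[[[0,0,0.1,0,0,0,0],[0,0,0.2,0,0,0,0],[0,0,0.3,0,0,0,0],[0,0,0.4,0,0,0,0],[0,0,0.5,0,0,0,0],[0,0,0.6,0,0,0,0],[0,0,0.7,0,0,0,0],[0,0,0.8,0,0,0,0],[0,0,0.9,0,0,0,0],[0,0,0.95,0,0,0,0],[0,0,1.0,0,0,0,0],[0,0,1.0,0,0,0,0]]])

```text
time_s: 10.5
ee_pos: [0.5053, 0.1662, 0.1338]
eef_rot: [-3.14, -0.002, 2.357]
force: [0.5, -0.6, -2.1]
grip_width: 0.0115
```

>>> play_rows(steps=[[[0,0,0.03,0,0,0,0],[0,0,0.06,0,0,0,0],[0,0,0.09,0,0,0,0],[0,0,0.12,0,0,0,0],[0,0,0.12,0,0,0,0]]])

```text
time_s: 10.92
ee_pos: [0.5053, 0.1662, 0.1325]
eef_rot: [-3.14, -0.002, 2.357]
force: [-1.2, 0.3, -1.8]
grip_width: 0.0116
```

>>> play_rows(steps=[[[0,0,0.03,0,0,0,0],[0,0,0.06,0,0,0,0],[0,0,0.06,0,0,0,0]]])

```text
time_s: 11.17
ee_pos: [0.5053, 0.1662, 0.1321]
eef_rot: [-3.14, -0.002, 2.357]
force: [-2.2, -0.5, 0.7]
grip_width: 0.0116
```

>>> play_rows(steps=[[[0,0,0.03,0,0,0,0],[0,0,0.06,0,0,0,0],[0,0,0.06,0,0,0,0]]])

```text
time_s: 11.42
ee_pos: [0.5054, 0.1662, 0.1321]
eef_rot: [-3.14, -0.001, 2.357]
force: [-3.3, -1.6, 6.4]
grip_width: 0.0118
```

Ledge contact is at TCP z 0.1321, so the cap origin is 0.0561 below the TCP. Now I'll turn clockwise (+az), resting lightly.

>>> play_rows(steps=[[[0,0,-0.01,0,0,0,0],[0,0,-0.01,0,0,0.03,0],[0,0,-0.01,0,0,0.07,0],[0,0,-0.01,0,0,0.11,0],[0,0,-0.01,0,0,0.14,0],[0,0,-0.01,0,0,0.14,0]]])

```text
time_s: 11.92
ee_pos: [0.5054, 0.1664, 0.1321]
eef_rot: [-3.14, -0.001, 2.216]
force: [0.2, 0.7, -0.5]
grip_width: 0.0114
```

Run:
```python
from h import *
to(.5054,.1662,.1321,135)
```

```text
shift cm [-0.01 -0.01 -0.  ] turn [-0.0013 -0.0015 -0.1404] F [ 0.2   0.67 -0.46] M [0.345 0.029 0.078] w 0.0114 t 11.9167
```

>>> play_rows(steps=[[[0,0,0.01,0,0,0.04,0],[0,0,0.01,0,0,0.08,0],[0,0,0.01,0,0,0.12,0],[0,0,0.01,0,0,0.16,0],[0,0,0.01,0,0,0.16,0]]])

```text
time_s: 12.33
ee_pos: [0.5056, 0.1664, 0.1321]
eef_rot: [-3.141, -0.001, 2.055]
force: [-0.2, 0.3, 0.6]
grip_width: 0.0117
```

>>> play_rows(steps=[[[0,0,0.01,0,0,0.03,0],[0,0,0.01,0,0,0.06,0],[0,0,0.01,0,0,0.09,0],[0,0,0.01,0,0,0.12,0],[0,0,0.01,0,0,0.12,0]]])

```text
time_s: 12.75
ee_pos: [0.5057, 0.1665, 0.1321]
eef_rot: [-3.141, -0.001, 1.936]
force: [0.4, 0.7, 0.2]
grip_width: 0.0116
```

>>> play_rows(steps=[[[0,0,0.01,0,0,0.03,0],[0,0,0.01,0,0,0.06,0],[0,0,0.01,0,0,0.09,0],[0,0,0.01,0,0,0.12,0],[0,0,0.01,0,0,0.12,0]]])

```text
time_s: 13.17
ee_pos: [0.506, 0.1666, 0.1324]
eef_rot: [3.141, -0.001, 1.817]
force: [-0.3, 0.3, 4.1]
grip_width: 0.0116
```

>>> play_rows(steps=[[[0,0,0,0,0,0.03,0],[0,0,-0.01,0,0,0.06,0],[0,0,-0.02,0,0,0.1,0],[0,0,-0.02,0,0,0.1,0]]])

```text
time_s: 13.5
ee_pos: [0.5061, 0.1667, 0.1327]
eef_rot: [3.141, -0.001, 1.717]
force: [-0.5, 1.0, 2.5]
grip_width: 0.0115
```

>>> play_rows(steps=[[[0,0,0,0,0,0.03,0],[0,0,-0.01,0,0,0.06,0],[0,0,-0.02,0,0,0.1,0],[0,0,-0.02,0,0,0.1,0]]])

```text
time_s: 13.83
ee_pos: [0.5061, 0.1667, 0.1329]
eef_rot: [3.141, -0.001, 1.619]
force: [0.2, -0.3, 2.9]
grip_width: 0.0116
```

>>> play_rows(steps=[[[0,0,0,0,0,0.03,0],[0,0,-0.01,0,0,0.06,0],[0,0,-0.02,0,0,0.1,0],[0,0,-0.02,0,0,0.1,0]]])

```text
time_s: 14.17
ee_pos: [0.5061, 0.1667, 0.1332]
eef_rot: [3.141, -0.001, 1.52]
force: [0.1, 0.2, 1.9]
grip_width: 0.0114
```

>>> play_rows(steps=[[[0,0,0,0,0,0.03,0],[0,0,-0.01,0,0,0.06,0],[0,0,-0.02,0,0,0.1,0],[0,0,-0.02,0,0,0.1,0]]])

```text
time_s: 14.5
ee_pos: [0.5061, 0.1667, 0.1335]
eef_rot: [3.141, -0.001, 1.422]
force: [-1.0, 0.4, 2.9]
grip_width: 0.0116
```

>>> play_rows(steps=[[[0,0,0,0,0,0.03,0],[0,0,-0.01,0,0,0.06,0],[0,0,-0.01,0,0,0.1,0],[0,0,-0.01,0,0,0.1,0]]])

```text
time_s: 14.83
ee_pos: [0.5062, 0.1667, 0.1335]
eef_rot: [3.141, -0.001, 1.323]
force: [0.3, 0.8, 1.6]
grip_width: 0.012
```

>>> play_rows(steps=[[[0,0,0,0,0,0.03,0],[0,0,0,0,0,0.06,0],[0,0,0,0,0,0.1,0],[0,0,0,0,0,0.1,0]]])

```text
time_s: 15.17
ee_pos: [0.5061, 0.1667, 0.1335]
eef_rot: [3.141, -0.001, 1.225]
force: [-0.9, 1.3, 2.0]
grip_width: 0.0121
```

>>> play_rows(steps=[[[0,0,0.01,0,0,0.02,0],[0,0,0.01,0,0,0.04,0],[0,0,0.02,0,0,0.04,0]]])

```text
time_s: 15.42
ee_pos: [0.5061, 0.1668, 0.1334]
eef_rot: [3.142, -0.001, 1.185]
force: [-2.0, 1.6, 5.3]
grip_width: 0.0117
```

>>> play_rows(steps=[[[0,0,0,0,0,0.02,0],[0,0,0.01,0,0,0.04,0],[0,0,0.03,0,0,0.04,0]]])

```text
time_s: 15.67
ee_pos: [0.5061, 0.1668, 0.1334]
eef_rot: [-3.142, -0.001, 1.143]
force: [-3.3, 0.7, 7.9]
grip_width: 0.012
```

>>> play_rows(steps=[[[0,0,0,0,0,0.02,0],[0,0,0.01,0,0,0.04,0],[0,0,0.03,0,0,0.04,0]]])

```text
time_s: 15.92
ee_pos: [0.506, 0.1668, 0.1331]
eef_rot: [-3.141, -0.001, 1.102]
force: [-4.0, 1.1, 7.4]
grip_width: 0.0119
```

>>> play_rows(steps=[[[0,0,0,0,0,0,0],[0,0,0.02,0,0,0,0],[0,0,0.02,0,0,0,0]]])

```text
time_s: 16.17
ee_pos: [0.506, 0.1668, 0.1331]
eef_rot: [-3.141, -0.001, 1.101]
force: [-4.0, 1.3, 5.5]
grip_width: 0.012
```

>>> play_rows(steps=[[[0,0,0,0,0,0.02,0],[0,0,0.01,0,0,0.03,0],[0,0,0.02,0,0,0.03,0]]])

```text
time_s: 16.42
ee_pos: [0.5059, 0.1666, 0.1323]
eef_rot: [-3.141, -0.001, 1.071]
force: [0.1, 0.5, -2.3]
grip_width: 0.0118
```

>>> play_rows(steps=[[[0,0,0,0,0,0,0],[0,0,0.02,0,0,0,0],[0,0,0.02,0,0,0,0]]])

```text
time_s: 16.67
ee_pos: [0.5058, 0.1665, 0.1318]
eef_rot: [-3.141, -0.0, 1.071]
force: [0.0, -0.3, -2.3]
grip_width: 0.0116
```

The cap has dropped into the pocket at about 74° and hangs free. I'll centre it by turning a few degrees more, then lower it to the seal.

>>> play_rows(steps=[[[0,0,0.02,0,0,0.02,0],[0,0,0.04,0,0,0.05,0],[0,0,0.06,0,0,0.07,0],[0,0,0.08,0,0,0.08,0],[0,0,0.1,0,0,0.08,0],[0,0,0.12,0,0,0.08,0]]])

```text
time_s: 17.17
ee_pos: [0.5058, 0.1665, 0.1306]
eef_rot: [-3.141, -0.0, 0.991]
force: [0.5, 0.2, -2.5]
grip_width: 0.0119
```

>>> play_rows(steps=[[[0,0,0.03,0,0,0,0],[0,0,0.06,0,0,0,0],[0,0,0.08,0,0,0,0],[0,0,0.08,0,0,0,0]]])

```text
time_s: 17.5
ee_pos: [0.5058, 0.1665, 0.1297]
eef_rot: [-3.141, -0.0, 0.991]
force: [0.5, -0.0, -2.3]
grip_width: 0.0118
```

>>> play_rows(steps=[[[0,0,0.03,0,0,0,0],[0,0,0.06,0,0,0,0],[0,0,0.09,0,0,0,0],[0,0,0.09,0,0,0,0]]])

```text
time_s: 17.83
ee_pos: [0.5059, 0.1665, 0.1292]
eef_rot: [-3.141, -0.0, 0.991]
force: [-2.0, -1.2, 4.3]
grip_width: 0.0117
```

>>> play_rows(steps=[[[0,0,0.03,0,0,0,0],[0,0,0.06,0,0,0,0],[0,0,0.09,0,0,0,0],[0,0,0.09,0,0,0,0]]])

```text
time_s: 18.17
ee_pos: [0.5058, 0.1665, 0.1282]
eef_rot: [-3.141, -0.0, 0.991]
force: [-1.9, -0.1, 2.7]
grip_width: 0.0115
```

>>> play_rows(steps=[[[0,0,0.03,0,0,0,0],[0,0,0.06,0,0,0,0],[0,0,0.09,0,0,0,0],[0,0,0.09,0,0,0,0]]])

```text
time_s: 18.5
ee_pos: [0.5058, 0.1665, 0.1272]
eef_rot: [-3.141, -0.0, 0.991]
force: [-1.2, -1.2, 3.1]
grip_width: 0.0115
```

>>> play_rows(steps=[[[0,0,0.03,0,0,0,0],[0,0,0.06,0,0,0,0],[0,0,0.09,0,0,0,0],[0,0,0.09,0,0,0,0]]])

```text
time_s: 18.83
ee_pos: [0.5059, 0.1665, 0.1263]
eef_rot: [-3.141, -0.0, 0.991]
force: [-1.4, -0.4, 3.1]
grip_width: 0.0115
```

>>> play_rows(steps=[[[0,0,0.03,0,0,0,0],[0,0,0.05,0,0,0,0],[0,0,0.05,0,0,0,0]]])

```text
time_s: 19.08
ee_pos: [0.5059, 0.1666, 0.1261]
eef_rot: [-3.141, -0.001, 0.991]
force: [-3.9, -0.6, 7.2]
grip_width: 0.0117
```

>>> play_rows(steps=[[[0,0,0.03,0,0,0,0],[0,0,0.06,0,0,0,0],[0,0,0.06,0,0,0,0]]])

```text
time_s: 19.33
ee_pos: [0.5059, 0.1666, 0.126]
eef_rot: [-3.141, -0.001, 0.991]
force: [-4.5, -0.4, 11.2]
grip_width: 0.0115
```

The pocket floor is at TCP z 0.1261, matching 70 mm fully home. Now I'll relax, release and retreat.

>>> play_rows(steps=[[[0,0,0,0,0,0,0],[0,0,0,0,0,0,0],[0,0,0,0,0,0,0.2],[0,0,0,0,0,0,0.35],[0,0,0,0,0,0,0.45],[0,0,0,0,0,0,0.45],[0,0,0,0,0,0,0.45],[0,0,0,0,0,0,0.45],[0,0,-1,0,0,0,0.45],[0,0,-3,0,0,0,0.45],[0,0,-6,0,0,0,0.45],[0,0,-9,0,0,0,0.45],[0,0,-12,0,0,0,0.45],[0,0,-12,0,0,0,0.45]]])

```text
time_s: 20.5
ee_pos: [0.5074, 0.167, 0.2528]
eef_rot: [3.136, -0.008, 0.991]
force: [0.6, 0.4, 0.1]
grip_width: 0.0425
```

Run:
```python
from h import *
to(.25,.40,.25,57)
```

```text
shift cm [  5.4  -34.3    0.12] turn [ 0.0057 -0.0076 -0.0037] F [0.62 0.39 0.13] M [-0.057 -0.002 -0.032] w 0.0425 t 20.5
```

>>> play_rows(steps=[[[1,-6,0,0,0,0,0.45],[2,-12,0,0,0,0,0.45],[3,-18,0,0,0,0,0.45],[4,-24,0,0,0,0,0.45],[5,-30,0,0,0,0,0.45],[5.4,-34,0,0,0,0,0.45],[5.4,-34,0,0,0,0,0.45],[5.4,-34,0,0,0,0,0.45],[5.4,-34,0,0,0,0,0.45],[5.4,-34,0,0,0,0,0.45],[5.4,-34,0,0,0,0,0.45],[5.4,-34,0,0,0,0,0.45],[5.4,-34,0,0,0,0,0.45]]])

```text
time_s: 21.58
ee_pos: [0.2536, 0.3976, 0.2513]
eef_rot: [3.136, -0.008, 0.989]
force: [-0.0, 0.2, -0.4]
grip_width: 0.0423
```

Run:
```python
from h import *
T=cam("top");S=cam("side")
c=T["frame"][140:260,110:270];d=S["frame"][80:200,150:310]
im=np.vstack([np.hstack([cv2.resize(a,(400,300),interpolation=cv2.INTER_CUBIC) for a in(c,d)]),np.hstack([cv2.resize(T["frame"],(400,300)),cv2.resize(S["frame"],(400,300))])])
cv2.imwrite("pics/c4.png",np.clip(im*1.4,0,255).astype(np.uint8))
# expected bar-top/disc positions at home height in crop pixels
a=np.radians(45-78.3)
for c,o in((T,(110,140)),(S,(150,80))):
    q=w2px(c,[[.5058+s*.03*np.cos(a),.1663+s*.03*np.sin(a),.145] for s in(-1,1)]); print(((q-o)*2.5).round(0).tolist())
```

```text
[[160.0, 171.0], [196.0, 117.0]]
[[180.0, 99.0], [233.0, 114.0]]
```

View pics/c4.png

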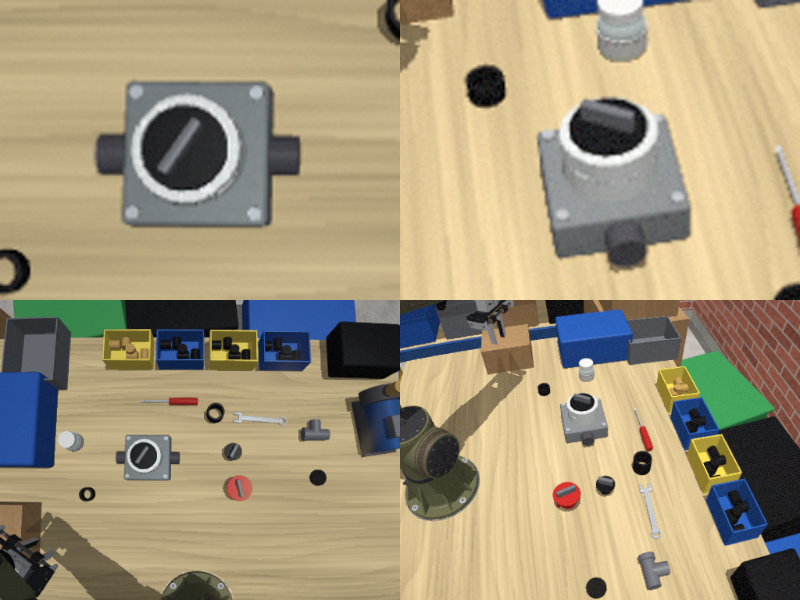

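The cap sits in the collar with its bar where predicted: ends near (162,170) and (196,120) in the top crop, against a predicted (160,171) and (196,117). Everything else is where it was, and the gripper is clear.

```bash
python3 -c "
from station import ctrl
print(ctrl.hand_in())"
```

```text
the job is handed in; nothing more can be done
None
```

The strainer housing is closed: the cap is locked in its detent, pressed fully home and released. I handed the job in at about 22 s on the robot's clock.

- **Lowering:** The lugs went through the slots without contact. They touched the ledge at the height you gave (76 mm), where I pressed with about 8 N before easing off.
- **Turning:** I turned the cap clockwise, resting lightly. It rose up the ramp to the crest and dropped into the pocket at about 74°. I then centred it at about 78°.
- **Pressing home:** The seal moved down steadily under light force. The cap stopped on the pocket floor at a height that works out to 70 mm. The highest force reading was about 11 N, or roughly 13 N on the cap once its weight is counted.

**Last checks:** The force reading after release was about zero. In the final pictures the cap's bar is where I predicted for the fully home position, to within a pixel or two. The smaller cap, the red look-alike and the other things are where they were, and the gripper is clear.

No check failed or disagreed. I did not turn the cap back to test the lock; that it is locked rests on the felt drop and the depth reached.

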